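# Pack the bead order: heaviest tin at the bottom

## Task

Three plain steel tins look alike, but one is full of metal beads and much heavier than the other two, which hold light sequins. Heft them to find the heavy one and stand it first in the small open cardboard carton, then stand one of the light tins squarely on top of it and leave the other light tin standing on the table beside the carton. Never let a tin tip over.

Things in the scene. Friction and masses are not known exactly. Their poses are not given: they have to be found in the camera images.
- tin_a: One of three identical plain steel tins with press-on lids: upright cylinder, 64 mm in diameter, 75 mm tall, the tallest things on this part of the table. Origin at the centre of its underside, z up. Contents unseen: one of the three tins is full of metal beads and weighs 0.54 to 0.66 kg, the other two hold sequins and weigh 0.12 to 0.20 kg. The name, look and place do not tell which is which; only the weight does.
- tin_b: One of three identical plain steel tins with press-on lids: upright cylinder, 64 mm in diameter, 75 mm tall, the tallest things on this part of the table. Origin at the centre of its underside, z up. Contents unseen: one of the three tins is full of metal beads and weighs 0.54 to 0.66 kg, the other two hold sequins and weigh 0.12 to 0.20 kg. The name, look and place do not tell which is which; only the weight does.
- tin_c: One of three identical plain steel tins with press-on lids: upright cylinder, 64 mm in diameter, 75 mm tall, the tallest things on this part of the table. Origin at the centre of its underside, z up. Contents unseen: one of the three tins is full of metal beads and weighs 0.54 to 0.66 kg, the other two hold sequins and weigh 0.12 to 0.20 kg. The name, look and place do not tell which is which; only the weight does.
- carton: The cardboard carton, a shallow square open box fixed to the table: 92 x 92 mm outside, 80 x 80 mm inside, walls 6 mm thick, rim 31 mm and inner floor 6 mm above the table. Origin at the centre of its underside, on the table; x and y axes along the walls, z up. It takes one tin on its floor; the second tin stands on the first one's flat lid, its underside then 81 mm above the table.
There are look-alikes about, which are no part of the job. Leave any blue or pink look-alike of the tin_a alone.

How it is judged (in metres and radians):
On the way, in this order (a step that is already met when the one before it is completed fails the run):
1. the heavy tin stands alone on the carton's floor, let go (a tin presses on the carton with over 4 N and nothing is on it) (((horizontal distance between tin_a and carton below 0.018 m and z of tin_a in the frame of carton between 0.001 and 0.014 m and contact force between tin_a and carton above 4 N and linear speed of tin_a below 0.02 m/s and angle between tin_a's own z axis and vertical below 0.14 rad and contact force between each of the fingers, tin_b, tin_c and tin_a below 0.1 N) or (horizontal distance between tin_b and carton below 0.018 m and z of tin_b in the frame of carton between 0.001 and 0.014 m and contact force between tin_b and carton above 4 N and linear speed of tin_b below 0.02 m/s and angle between tin_b's own z axis and vertical below 0.14 rad and contact force between each of the fingers, tin_a, tin_c and tin_b below 0.1 N) or (horizontal distance between tin_c and carton below 0.018 m and z of tin_c in the frame of carton between 0.001 and 0.014 m and contact force between tin_c and carton above 4 N and linear speed of tin_c below 0.02 m/s and angle between tin_c's own z axis and vertical below 0.14 rad and contact force between each of the fingers, tin_a, tin_b and tin_c below 0.1 N))), for 0.2 s.
2. a light tin stands on top of the heavy one (((horizontal distance between tin_a and carton below 0.018 m and z of tin_a in the frame of carton between 0.001 and 0.014 m and contact force between tin_a and carton above 4 N and linear speed of each of tin_a, tin_b below 0.02 m/s and angle between each of tin_a, tin_b's own z axis and vertical below 0.14 rad and horizontal distance between tin_b and tin_a below 0.018 m and z of tin_b in the frame of tin_a between 0.067 and 0.083 m and contact force between tin_b and tin_a below 3 N) or (horizontal distance between tin_a and carton below 0.018 m and z of tin_a in the frame of carton between 0.001 and 0.014 m and contact force between tin_a and carton above 4 N and linear speed of each of tin_a, tin_c below 0.02 m/s and angle between each of tin_a, tin_c's own z axis and vertical below 0.14 rad and horizontal distance between tin_c and tin_a below 0.018 m and z of tin_c in the frame of tin_a between 0.067 and 0.083 m and contact force between tin_c and tin_a below 3 N) or (horizontal distance between tin_b and carton below 0.018 m and z of tin_b in the frame of carton between 0.001 and 0.014 m and contact force between tin_b and carton above 4 N and linear speed of each of tin_b, tin_a below 0.02 m/s and angle between each of tin_b, tin_a's own z axis and vertical below 0.14 rad and horizontal distance between tin_a and tin_b below 0.018 m and z of tin_a in the frame of tin_b between 0.067 and 0.083 m and contact force between tin_a and tin_b below 3 N) or (horizontal distance between tin_b and carton below 0.018 m and z of tin_b in the frame of carton between 0.001 and 0.014 m and contact force between tin_b and carton above 4 N and linear speed of each of tin_b, tin_c below 0.02 m/s and angle between each of tin_b, tin_c's own z axis and vertical below 0.14 rad and horizontal distance between tin_c and tin_b below 0.018 m and z of tin_c in the frame of tin_b between 0.067 and 0.083 m and contact force between tin_c and tin_b below 3 N) or (horizontal distance between tin_c and carton below 0.018 m and z of tin_c in the frame of carton between 0.001 and 0.014 m and contact force between tin_c and carton above 4 N and linear speed of each of tin_c, tin_a below 0.02 m/s and angle between each of tin_c, tin_a's own z axis and vertical below 0.14 rad and horizontal distance between tin_a and tin_c below 0.018 m and z of tin_a in the frame of tin_c between 0.067 and 0.083 m and contact force between tin_a and tin_c below 3 N) or (horizontal distance between tin_c and carton below 0.018 m and z of tin_c in the frame of carton between 0.001 and 0.014 m and contact force between tin_c and carton above 4 N and linear speed of each of tin_c, tin_b below 0.02 m/s and angle between each of tin_c, tin_b's own z axis and vertical below 0.14 rad and horizontal distance between tin_b and tin_c below 0.018 m and z of tin_b in the frame of tin_c between 0.067 and 0.083 m and contact force between tin_b and tin_c below 3 N))), for 0.2 s.
At the end, for the whole second after the job is handed in: The heavy tin stands upright on the carton's floor (within 18 mm of its centre), one light tin stands upright on its lid (axes within 18 mm), the top one pressing with less than 3 N, and the other light tin stands upright on the table outside the carton; all upright within 8 degrees and at rest (linear speed of each of tin_a, tin_b, tin_c below 0.02 m/s and angle between each of tin_a, tin_b, tin_c's own z axis and vertical below 0.14 rad and ((horizontal distance between tin_a and carton below 0.018 m and z of tin_a in the frame of carton between 0.001 and 0.014 m and contact force between tin_a and carton above 4 N and ((horizontal distance between tin_b and tin_a below 0.018 m and z of tin_b in the frame of tin_a between 0.067 and 0.083 m and contact force between tin_b and tin_a below 3 N and height (world z) of tin_c between -0.006 and 0.009 m and horizontal distance between tin_c and carton above 0.07 m) or (horizontal distance between tin_c and tin_a below 0.018 m and z of tin_c in the frame of tin_a between 0.067 and 0.083 m and contact force between tin_c and tin_a below 3 N and height (world z) of tin_b between -0.006 and 0.009 m and horizontal distance between tin_b and carton above 0.07 m))) or (horizontal distance between tin_b and carton below 0.018 m and z of tin_b in the frame of carton between 0.001 and 0.014 m and contact force between tin_b and carton above 4 N and ((horizontal distance between tin_a and tin_b below 0.018 m and z of tin_a in the frame of tin_b between 0.067 and 0.083 m and contact force between tin_a and tin_b below 3 N and height (world z) of tin_c between -0.006 and 0.009 m and horizontal distance between tin_c and carton above 0.07 m) or (horizontal distance between tin_c and tin_b below 0.018 m and z of tin_c in the frame of tin_b between 0.067 and 0.083 m and contact force between tin_c and tin_b below 3 N and height (world z) of tin_a between -0.006 and 0.009 m and horizontal distance between tin_a and carton above 0.07 m))) or (horizontal distance between tin_c and carton below 0.018 m and z of tin_c in the frame of carton between 0.001 and 0.014 m and contact force between tin_c and carton above 4 N and ((horizontal distance between tin_a and tin_c below 0.018 m and z of tin_a in the frame of tin_c between 0.067 and 0.083 m and contact force between tin_a and tin_c below 3 N and height (world z) of tin_b between -0.006 and 0.009 m and horizontal distance between tin_b and carton above 0.07 m) or (horizontal distance between tin_b and tin_c below 0.018 m and z of tin_b in the frame of tin_c between 0.067 and 0.083 m and contact force between tin_b and tin_c below 3 N and height (world z) of tin_a between -0.006 and 0.009 m and horizontal distance between tin_a and carton above 0.07 m))))); the robot touches nothing.
It fails at once if a tin is tipped over (more than 45 degrees) (angle between any of tin_a, tin_b, tin_c's own z axis and vertical above 0.785 rad).
It also fails if it takes over 64 s, if anything falls off the work surface, if the arm or the gripper's body presses on something with over 40 N, if the wrist force passes 120 N, or if a joint passes its speed limit or range.

## Robot

A 6-joint arm with a two-finger parallel gripper is mounted at the origin on the work surface. World frame = base frame: x ahead of the robot, y to its left, z up, the work surface at z = 0. Lengths are in m, angles in degrees, forces in N, time in s.
With the tool pointing down it reaches from about 0.25 to 0.725 m from the base axis. Payload 9.7 kg.
Tool frame: the origin (TCP) lies on the centre line of the jaws, within the pads' length; the fingertips stand 17 mm ahead of it and the grasp point (between the pads) lies 2 mm behind it (bot.nose_length is the distance from the TCP to the fingertips, in m); x points along the fingers, y is the direction in which the jaws open and shut, and the axes are right-handed (so a half turn about x gives the same grasp; the last joint's range is limited). The gripper opens to 85 mm and grips with 20 to 120 N. Pads are 22 mm wide; open, the fingers measure 114 mm over their backs; the gripper's body (76 mm by 85 mm) begins 54 mm behind the grasp point. The pads swing forward as they close: fully open they stand 13 mm farther back than shut.
Start: joints at [63.999, 4.979, 10.078, 95.1, 0, 90], TCP at [0.241, 0.494, 0.226] pointing down, gripper open.
Joint ranges: [-179.16, 179.16], [-48.56, 103.87], [-65.8, 70.77], [-126.05, 130.52], [-82.76, 87.17], [-180, 180]. Speed limits (degrees/s): [127.2, 127.2, 147.25, 180, 180, 180].

## Interface

Orientations are given as [roll, pitch, yaw] about the fixed x, y, z axes, in that order (R = Rz(yaw) Ry(pitch) Rx(roll)).
In Python, from workcell import bot, viewer, ticket gives the robot as it stands.
- The arm moves only by the tool jog_arm, never from a script. Its argument "deltas" is a list of rows, each an object of numbers: "fingers": the opening, from 0 (shut) to 1 (fully open); "x", "y", "z": the shift along the world's x, y, z in mm; "twist": the turn about the world's z in degrees. A call has 1 to 10 rows; each row is the pose to reach, as a shift and turn from the pose measured when the call began; what a row does not reach only later rows make up. A row lasts 1/10 s, in which the tool goes at most 50 mm and 8.59 degrees, less where a joint would pass 70% of its speed; a pose out of reach is approached as far as the arm can. A call with a gripper value outside its range is refused whole. The fingers move at their own pace and stop on an object; "grip_force" is the grip in N (left out, the last holds). Time passes only in rows, so rows that repeat a pose let the fingers close. It gives the time, the measured TCP pose, the force and the opening at its end, in the units of the state.
- bot.get_obs(): the state, without advancing time (a new reading comes with each control period).
- viewer.camera(name): name is "side" or "top" or "wrist"; returns a dict with "image" (480x640x3 uint8, red, green, blue), "fovy" (degrees; the focal length in pixels is half the picture's height over the tangent of half this angle, whatever the lens; pixels are square), "cx", "cy" (the principal point, pixels), "D" ([k1, k2, p1, p2, k3] as OpenCV has them; the pictures are not rectified), "world_to_cam" (4x4, takes a point from world to camera coordinates); the wrist camera has in their place "tool_from_camera" (4x4, takes a point from camera to tool coordinates, whose origin is the TCP and whose axes are the tool frame's). Camera axes: x right, y down, z forward; pixel columns grow to the right and rows downward; lengths in m; the calibration is good to about 2 mm. A picture is of the moment at which its call begins: read the wrist's pose just before it. There is no depth.
- ticket.job_done(): hands the job in, once; it reports no verdict.
The state is a dict: "time": time; "q": joint angles; "qd": joint speeds; "joint_efforts": joint torques, N m; "ee_pos": TCP position; "tcp_rot": TCP orientation; "wrist_force": force on the tool from outside, world axes, zero at the start; "torque": the same for the moment, N m; "opening": finger opening in m.
Only numpy, scipy, OpenCV 4.12 (cv2) and the standard library are available. Lean on these libraries where they do the work, as an engineer would, in place of code of your own. Each camera call takes 0.05 s, during which the arm holds its last target.

## Working session

There is one attempt and no reset: what is moved stays moved. The work goes in short steps, Python scripts to look and compute and a tool call to move; the robot and the scene stay as the last step left them, time stands still between calls to the robot, and variables do not carry over. Pictures are saved under pics/ and viewed, and the job is handed in when it is done.

Besides the shell and the picture viewer there is one more tool, called after "Call:" by a JSON object that holds its "fn" and its "kwargs", one argument or row to a line. jog_arm: Moves the arm, as the interface text tells. Its arguments: {"type":"object","properties":{"deltas":{"type":"array"},"grip_force":{"type":"number"}},"required":["deltas"]}

```bash
mkdir -p pics; ls; cat > h.py <<'E'
import numpy as np,cv2
from workcell import bot,viewer,ticket
def K(c):
    f=240/np.tan(np.radians(c['fovy'])/2); return np.array([[f,0,c['cx']],[0,f,c['cy']],[0,0,1.]])
def unproj(c,uv,z,W2C=None):
    W=np.array(c['world_to_cam']) if W2C is None else W2C
    n=cv2.undistortPoints(np.array(uv,float).reshape(-1,1,2),K(c),np.array(c['D'],float)).reshape(-1,2)
    R,t=W[:3,:3],W[:3,3]; o=-R.T@t; d=np.c_[n,np.ones(len(n))]@R
    return o+d*((z-o[2])/d[:,2])[:,None]
def proj(c,P,W2C=None):
    W=np.array(c['world_to_cam']) if W2C is None else W2C
    r,_=cv2.Rodrigues(W[:3,:3]); return cv2.projectPoints(np.array(P,float).reshape(-1,1,3),r,W[:3,3],K(c),np.array(c['D'],float))[0].reshape(-1,2)
def save(c,n): cv2.imwrite(f'pics/{n}.png',c['image'][:,:,::-1])
E
python3 - <<'E'
from h import *
print(bot.get_obs(),bot.nose_length)
for n in('top','side'):
    c=viewer.camera(n);save(c,n+'0');print({k:v for k,v in c.items() if k!='image'})
E
```

```text
pics
{'time': 0.0, 'q': array([ 6.40016873e+01,  5.00924231e+00,  1.00361103e+01,  9.51000407e+01,
       -1.97393065e-05,  8.99976428e+01]), 'qd': array([ 0.00657728, -0.12365339,  0.04976905,  0.06696308,  0.08705657,
       -0.10378126]), 'joint_efforts': array([ 1.69086834e-04, -5.20383811e+01,  4.64811087e+01,  1.60628400e-02,
        2.37416725e-05, -1.77004642e-05]), 'ee_pos': array([0.24098806, 0.49413546, 0.22551574]), 'tcp_rot': array([ -89.98690087,   89.9268273 , -115.98285636]), 'wrist_force': array([1.10761017, 0.10921549, 0.33796716]), 'torque': array([-0.03482012, -0.05883863,  0.04766534]), 'opening': 0.0854897690081447} 0.017
{'fovy': 42.13088002778525, 'cx': 310.3806998158909, 'cy': 236.6646476301819, 'D': array([0.01700945, 0.        , 0.        , 0.        , 0.        ]), 'world_to_cam': array([[-1.76219322e-02, -9.99842838e-01,  1.94069875e-03,
        -1.19989131e-03],
       [-9.94208207e-01,  1.73167474e-02, -1.06066822e-01,
         5.31256891e-01],
       [ 1.06016545e-01, -3.79856096e-03, -9.94357110e-01,
         1.27806360e+00],
       [ 0.00000000e+00,  0.00000000e+00,  0.00000000e+00,
         1.00000000e+00]])}
{'fovy': 52.66533674224011, 'cx': 319.03334215387906, 'cy': 241.38388332333872, 'D': array([-0.10554887,  0.        ,  0.        ,  0.        ,  0.        ]), 'world_to_cam': array([[ 0.88057771, -0.47360974,  0.01663437, -0.46465063],
       [-0.23187427, -0.46120254, -0.85646164,  0.16636337],
       [ 0.41330039,  0.75032395, -0.51594259,  0.71640743],
       [ 0.        ,  0.        ,  0.        ,  1.        ]])}
```

View pics/top0.png

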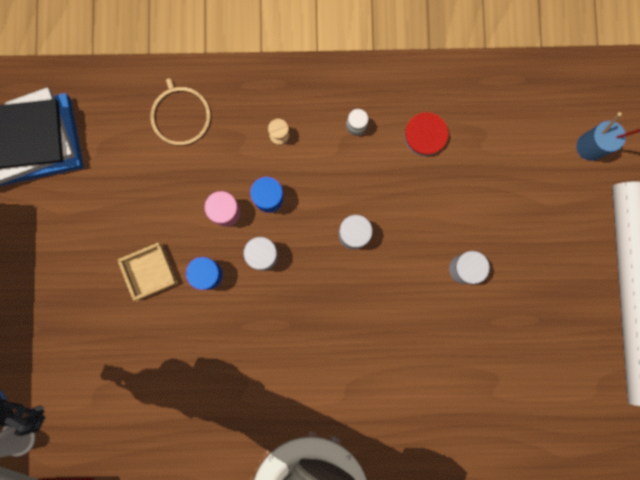

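View pics/side0.png

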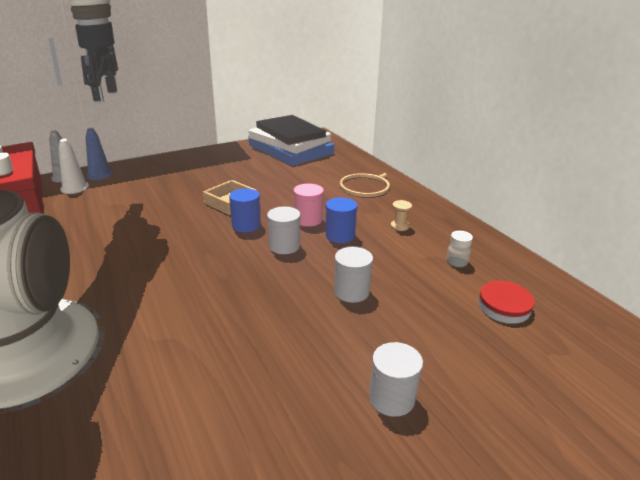

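The top view shows three plain steel tins at (260,253), (356,231) and (473,267). They are grey and as tall as the blue tins at (203,273) and (267,194) and the pink one at (221,208). The blue and pink tins, and the small white shaker at (358,122), aren't part of the job. The carton is at (148,271). I'll confirm this in one enlarged crop while measuring.

```bash
python3 - <<'E'
from h import *
c=viewer.camera('top');im=c['image']
f=K(c)[0,0]
hsv=cv2.cvtColor(im,cv2.COLOR_RGB2HSV)
def blob(mask,p):
    n,l,s,ct=cv2.connectedComponentsWithStats(mask.astype(np.uint8)); k=l[p[1],p[0]]; m=(l==k).astype(np.uint8)
    cn=max(cv2.findContours(m,0,1)[0],key=len); return cn
for nm,p in dict(g1=(260,253),g2=(356,231),g3=(473,267),b1=(203,273),b2=(267,194),pk=(221,208)).items():
    col=im[p[1],p[0]].astype(int)
    m=np.abs(im.astype(int)-col).max(2)<40
    cn=blob(m,p); (u,v),r=cv2.minEnclosingCircle(cn); e=cv2.fitEllipse(cn)
    P=unproj(c,[e[0]],.075)[0]; print(nm,col,np.round((u,v,r),1),np.round(e[0],1),np.round(e[1],1),P.round(4))
cv2.imwrite('pics/crop1.png',cv2.resize(im[170:310,100:500,::-1],None,fx=2,fy=2,interpolation=cv2.INTER_CUBIC))
cv2.imwrite('pics/crop2.png',cv2.resize(im[230:310,105:190,::-1],None,fx=7,fy=7,interpolation=cv2.INTER_CUBIC))
E
```

```text
g1 [222 216 215] [259.5 252.7  15.6] [259.3 252.7] [29.9 30.3] [0.4954 0.0931 0.075 ]
g2 [218 212 212] [355.2 230.4  15.5] [355.3 230.5] [29.7 30.2] [ 0.5372 -0.1014  0.075 ]
g3 [215 209 207] [472.5 266.5  16. ] [472.2 266.8] [30. 31.] [ 0.4595 -0.3343  0.075 ]
b1 [ 70 134 222] [201.7 272.8  15.7] [201.7 272.8] [30.1 30.5] [0.457  0.2091 0.075 ]
b2 [ 59 127 218] [265.9 192.3  15.4] [265.9 192.2] [29.6 30.1] [0.6188 0.0787 0.075 ]
pk [245 176 200] [220.  206.5  15.5] [220.2 206.6] [29.4 30.2] [0.5907 0.1717 0.075 ]
```

View pics/crop1.png

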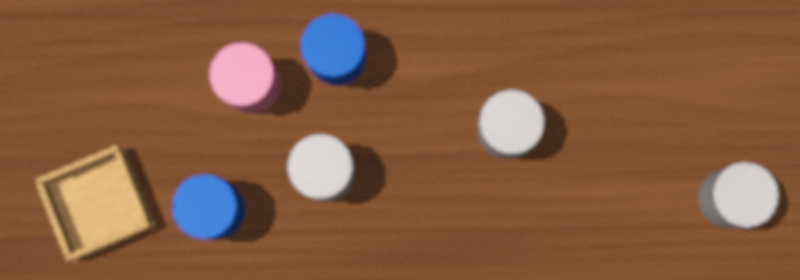

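View pics/crop2.png

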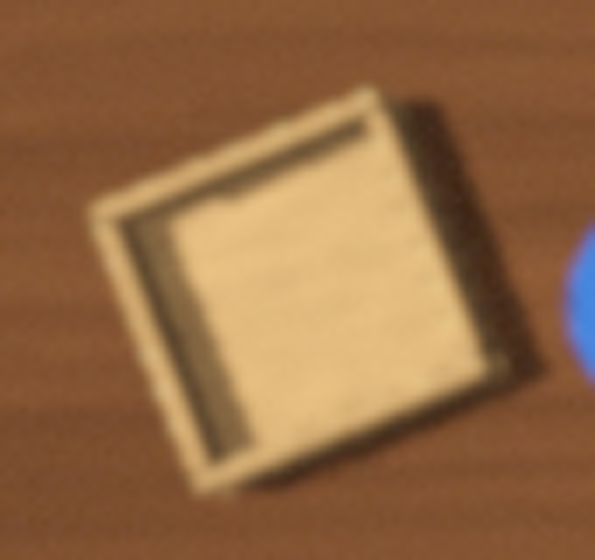

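The crop confirms three grey tins at (320,167), (511,122) and (745,195) in the crop, and an empty carton turned about 22°. Next I'll get the carton pose and the jaw direction.

```bash
python3 - <<'E'
from h import *
from scipy.spatial.transform import Rotation as Ro
c=viewer.camera('top')
q=np.array([(92,213),(372,90),(503,370),(205,490)],float)
uv=(q+.5)/7-.5+[105,230]
P=unproj(c,uv,.031); print(P.round(4),P.mean(0).round(4)); d=P-np.roll(P,1,0); print(np.linalg.norm(d,axis=1),np.degrees(np.arctan2(d[:,1],d[:,0])))
s=bot.get_obs();R=Ro.from_euler('xyz',s['tcp_rot'],degrees=True).as_matrix();print(R.round(3),np.degrees(np.arctan2(R[1,1],R[0,1])))
# side camera cross-check of positions
cs=viewer.camera('side');im=cs['image'].copy()
for (x,y) in [(.4954,.0931),(.5372,-.1014),(.4595,-.3343)]:
    a=np.linspace(0,6.283,60)
    for z in(0,.075):
        for p in proj(cs,np.c_[x+.032*np.cos(a),y+.032*np.sin(a),a*0+z]): cv2.circle(im,tuple(int(v) for v in p),0,(255,0,0),-1)
for p in proj(cs,P): cv2.circle(im,tuple(int(v) for v in p),1,(255,0,0),-1)
cv2.imwrite('pics/sidechk.png',cv2.resize(im[170:420,190:440,::-1],None,fx=2.2,fy=2.2))
E
```

```text
[[0.4891 0.3909 0.031 ]
 [0.5243 0.3083 0.031 ]
 [0.4403 0.2688 0.031 ]
 [0.4066 0.3564 0.031 ]] [0.4651 0.3311 0.031 ]
[0.08942191 0.08981942 0.09280462 0.09379745] [  22.70138365  -66.88474771 -154.8635995   111.08235647]
[[-0.     0.438  0.899]
 [-0.001  0.899 -0.438]
 [-1.    -0.001 -0.   ]] 63.99828665064814
```

View pics/sidechk.png

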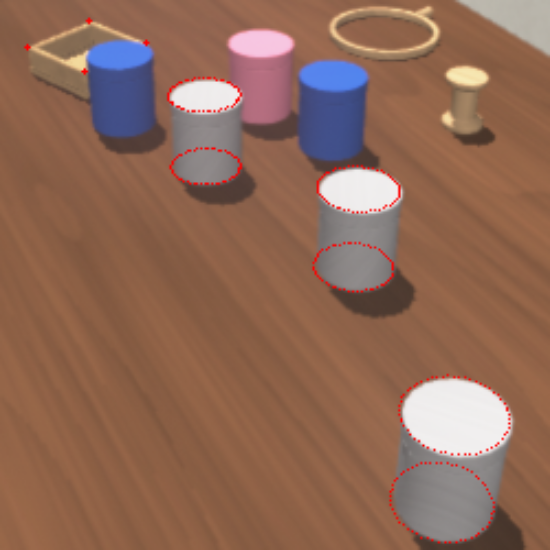

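Measured (m):
- **Tins:** g1 (0.4954, 0.0931), g2 (0.5372, -0.1014), g3 (0.4595, -0.3343).
- **Carton:** (0.4651, 0.3311), yaw about 22–23°.

The side view agrees to about 2 mm. I'll heft g1 first, so I'm moving above it now.

Call:
{"fn": "jog_arm", "kwargs": {
  "deltas": [
    {"x": 64, "y": -100, "z": -20, "fingers": 1},
    {"x": 254, "y": -401, "z": -80},
    {"x": 254, "y": -401, "z": -80},
    {"x": 254, "y": -401, "z": -80},
    {"x": 254, "y": -401, "z": -80},
    {"x": 254, "y": -401, "z": -80},
    {"x": 254, "y": -401, "z": -80},
    {"x": 254, "y": -401, "z": -80},
    {"x": 254, "y": -401, "z": -80},
    {"x": 254, "y": -401, "z": -80}
  ],
  "grip_force": 50
}}

```text
validation failed for argument at $.de...
```

Call:
{"fn": "jog_arm", "kwargs": {
  "deltas": [
    {"x": 254, "y": -401, "z": -80, "twist": 0, "fingers": 1},
    {"x": 254, "y": -401, "z": -80, "twist": 0, "fingers": 1},
    {"x": 254, "y": -401, "z": -80, "twist": 0, "fingers": 1},
    {"x": 254, "y": -401, "z": -80, "twist": 0, "fingers": 1},
    {"x": 254, "y": -401, "z": -80, "twist": 0, "fingers": 1},
    {"x": 254, "y": -401, "z": -80, "twist": 0, "fingers": 1},
    {"x": 254, "y": -401, "z": -80, "twist": 0, "fingers": 1},
    {"x": 254, "y": -401, "z": -80, "twist": 0, "fingers": 1},
    {"x": 254, "y": -401, "z": -80, "twist": 0, "fingers": 1},
    {"x": 254, "y": -401, "z": -80, "twist": 0, "fingers": 1}
  ],
  "grip_force": 50
}}

```text
time: 1.25
ee_pos: [0.496, 0.0904, 0.1451]
tcp_rot: [-92.8, 89.9, -118.9]
wrist_force: [0.0, 0.1, 0.2]
opening: 0.0853
```

```bash
cat > w.py <<'E'
# wrist view: back-project lid (z) centre
import sys
from h import *
from scipy.spatial.transform import Rotation as Ro
def wpose():
    s=bot.get_obs();T=np.eye(4);T[:3,:3]=Ro.from_euler('xyz',s['tcp_rot'],degrees=True).as_matrix();T[:3,3]=s['ee_pos']
    c=viewer.camera('wrist');W=np.linalg.inv(T@np.array(c['tool_from_camera']));return s,c,W
E
python3 - <<'E'
from w import *
s,c,W=wpose();save(c,'w1');print(s['ee_pos'],s['q'].round(1),s['tcp_rot'])
print(proj(c,[[.4954,.0931,.075]],W))
E
```

```text
[0.49599186 0.09038486 0.14511506] [10.4 -2.1 -6.1 86.  -0.1 36.5] [ -92.76257      89.93483207 -118.8732943 ]
[[321.12912942 247.53685181]]
```

View pics/w1.png

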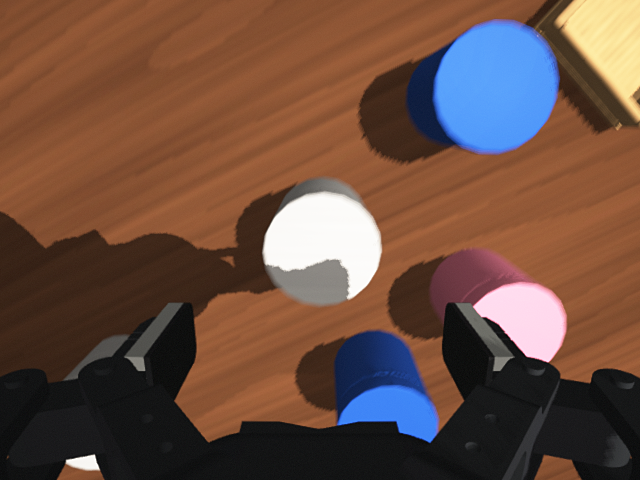

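The wrist view shows the g1 lid centred at about (322,248), against a predicted (321,247.5), so the position is confirmed. I'll descend and grip.

Call:
{"fn": "jog_arm", "kwargs": {
  "deltas": [
    {"x": -1, "y": 3, "z": -25, "twist": 0, "fingers": 1},
    {"x": -1, "y": 3, "z": -55, "twist": 0, "fingers": 1},
    {"x": -1, "y": 3, "z": -80, "twist": 0, "fingers": 1},
    {"x": -1, "y": 3, "z": -95, "twist": 0, "fingers": 1},
    {"x": -1, "y": 3, "z": -95, "twist": 0, "fingers": 1},
    {"x": -1, "y": 3, "z": -95, "twist": 0, "fingers": 0},
    {"x": -1, "y": 3, "z": -95, "twist": 0, "fingers": 0},
    {"x": -1, "y": 3, "z": -95, "twist": 0, "fingers": 0},
    {"x": -1, "y": 3, "z": -95, "twist": 0, "fingers": 0},
    {"x": -1, "y": 3, "z": -95, "twist": 0, "fingers": 0}
  ],
  "grip_force": 50
}}

```text
time: 2.3
ee_pos: [0.4974, 0.0915, 0.0511]
tcp_rot: [-8.4, 89.8, -34.6]
wrist_force: [0.1, 1.6, 6.9]
opening: 0.0622
```

Call:
{"fn": "jog_arm", "kwargs": {
  "deltas": [
    {"x": 0, "y": 0, "z": 0, "twist": 0, "fingers": 0},
    {"x": 0, "y": 0, "z": 10, "twist": 0, "fingers": 0},
    {"x": 0, "y": 0, "z": 20, "twist": 0, "fingers": 0},
    {"x": 0, "y": 0, "z": 20, "twist": 0, "fingers": 0},
    {"x": 0, "y": 0, "z": 20, "twist": 0, "fingers": 0},
    {"x": 0, "y": 0, "z": 20, "twist": 0, "fingers": 0}
  ]
}}

```text
time: 2.9
ee_pos: [0.4972, 0.0915, 0.0708]
tcp_rot: [-15.0, 89.9, -41.2]
wrist_force: [0.7, -0.5, -1.5]
opening: 0.0623
```

The reading is -1.5 N, so g1 is light. I'll set it down and go to g2.

Call:
{"fn": "jog_arm", "kwargs": {
  "deltas": [
    {"x": 0, "y": 0, "z": -10, "twist": 0, "fingers": 0},
    {"x": 0, "y": 0, "z": -16, "twist": 0, "fingers": 0},
    {"x": 0, "y": 0, "z": -19, "twist": 0, "fingers": 0},
    {"x": 0, "y": 0, "z": -19, "twist": 0, "fingers": 0},
    {"x": 0, "y": 0, "z": -19, "twist": 0, "fingers": 1},
    {"x": 0, "y": 0, "z": -19, "twist": 0, "fingers": 1},
    {"x": 0, "y": 0, "z": -19, "twist": 0, "fingers": 1},
    {"x": 0, "y": 0, "z": -19, "twist": 0, "fingers": 1},
    {"x": 0, "y": 0, "z": 10, "twist": 0, "fingers": 1},
    {"x": 0, "y": 0, "z": 45, "twist": 0, "fingers": 1}
  ]
}}

```text
time: 3.9
ee_pos: [0.4962, 0.0913, 0.1152]
tcp_rot: [-88.2, 89.9, -114.4]
wrist_force: [0.7, 0.3, 0.6]
opening: 0.0853
```

```bash
python3 - <<'E'
from h import *
s=bot.get_obs();print(s['ee_pos'],s['opening'],s['wrist_force'])
E
```

```text
[0.49624418 0.09129022 0.11524947] 0.08525437873071959 [0.68853207 0.3011087  0.5810685 ]
```

Call:
{"fn": "jog_arm", "kwargs": {
  "deltas": [
    {"x": 0, "y": 0, "z": 30, "twist": 0, "fingers": 1},
    {"x": 41, "y": -193, "z": 30, "twist": 0, "fingers": 1},
    {"x": 41, "y": -193, "z": 30, "twist": 0, "fingers": 1},
    {"x": 41, "y": -193, "z": 30, "twist": 0, "fingers": 1},
    {"x": 41, "y": -193, "z": 30, "twist": 0, "fingers": 1},
    {"x": 41, "y": -193, "z": 30, "twist": 0, "fingers": 1},
    {"x": 41, "y": -193, "z": 30, "twist": 0, "fingers": 1},
    {"x": 41, "y": -193, "z": 30, "twist": 0, "fingers": 1}
  ]
}}

```text
time: 4.7
ee_pos: [0.5371, -0.101, 0.1452]
tcp_rot: [-97.8, 89.9, -124.0]
wrist_force: [-1.0, -0.1, -0.7]
opening: 0.0855
```

```bash
python3 - <<'E'
from w import *
s,c,W=wpose();save(c,'w2');print(s['ee_pos'],s['q'].round(1),s['tcp_rot'])
print(proj(c,[[.5372,-.1014,.075]],W))
E
```

```text
[ 0.53709982 -0.10096583  0.14521835] [-10.6   3.7  -0.3  86.1  -0.1  15.6] [ -97.81510453   89.86656487 -123.96863384]
[[316.63259315 251.05866065]]
```

View pics/w2.png

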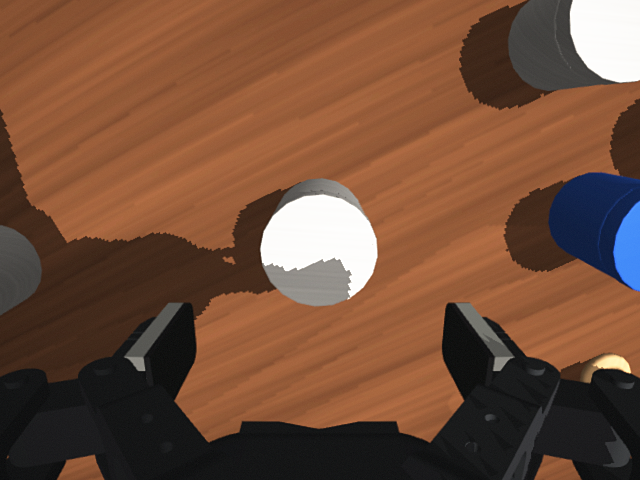

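The wrist view shows the g2 lid centred at about (319,250), against a predicted (317,251), and g1 still upright at the upper right. I'll heft g2.

Call:
{"fn": "jog_arm", "kwargs": {
  "deltas": [
    {"x": 0, "y": 0, "z": -25, "twist": 0, "fingers": 1},
    {"x": 0, "y": 0, "z": -55, "twist": 0, "fingers": 1},
    {"x": 0, "y": 0, "z": -80, "twist": 0, "fingers": 1},
    {"x": 0, "y": 0, "z": -95, "twist": 0, "fingers": 1},
    {"x": 0, "y": 0, "z": -95, "twist": 0, "fingers": 1},
    {"x": 0, "y": 0, "z": -95, "twist": 0, "fingers": 0},
    {"x": 0, "y": 0, "z": -95, "twist": 0, "fingers": 0},
    {"x": 0, "y": 0, "z": -95, "twist": 0, "fingers": 0},
    {"x": 0, "y": 0, "z": -95, "twist": 0, "fingers": 0},
    {"x": 0, "y": 0, "z": -95, "twist": 0, "fingers": 0}
  ],
  "grip_force": 50
}}

```text
time: 5.75
ee_pos: [0.538, -0.1008, 0.0523]
tcp_rot: [-30.5, 89.8, -56.6]
wrist_force: [-3.6, -0.8, 7.1]
opening: 0.0622
```

Call:
{"fn": "jog_arm", "kwargs": {
  "deltas": [
    {"x": 0, "y": 0, "z": 0, "twist": 0, "fingers": 0},
    {"x": 0, "y": 0, "z": 10, "twist": 0, "fingers": 0},
    {"x": 0, "y": 0, "z": 20, "twist": 0, "fingers": 0},
    {"x": 0, "y": 0, "z": 20, "twist": 0, "fingers": 0},
    {"x": 0, "y": 0, "z": 20, "twist": 0, "fingers": 0},
    {"x": 0, "y": 0, "z": 20, "twist": 0, "fingers": 0}
  ]
}}

```text
time: 6.35
ee_pos: [0.5378, -0.1007, 0.072]
tcp_rot: [-40.4, 89.9, -66.5]
wrist_force: [-0.0, 0.4, -6.2]
opening: 0.0614
```

The reading is -6.2 N, so g2 is the heavy one. I'll lift it clear and carry it above the carton.

Call:
{"fn": "jog_arm", "kwargs": {
  "deltas": [
    {"x": 0, "y": 0, "z": 30, "twist": 0, "fingers": 0},
    {"x": 0, "y": 0, "z": 60, "twist": 0, "fingers": 0},
    {"x": 0, "y": 0, "z": 90, "twist": 0, "fingers": 0},
    {"x": -4, "y": 25, "z": 90, "twist": 0, "fingers": 0},
    {"x": -11, "y": 65, "z": 90, "twist": 0, "fingers": 0},
    {"x": -18, "y": 105, "z": 90, "twist": 0, "fingers": 0},
    {"x": -25, "y": 145, "z": 90, "twist": 0, "fingers": 0},
    {"x": -31, "y": 185, "z": 90, "twist": 0, "fingers": 0},
    {"x": -38, "y": 225, "z": 90, "twist": 0, "fingers": 0},
    {"x": -43, "y": 255, "z": 90, "twist": 0, "fingers": 0}
  ],
  "grip_force": 70
}}

```text
time: 7.35
ee_pos: [0.494, 0.1563, 0.1616]
tcp_rot: [-51.9, 89.9, -78.0]
wrist_force: [0.2, -1.1, -6.2]
opening: 0.0612
```

```bash
python3 - <<'E'
from h import *
s=bot.get_obs();print(s['ee_pos'],s['opening'],s['wrist_force'],[.4651-s['ee_pos'][0],.3311-s['ee_pos'][1]])
E
```

```text
[0.49395605 0.15634787 0.16160369] 0.06115146057607289 [ 0.23899215 -1.12106377 -6.17734777] [np.float64(-0.028856051840279506), np.float64(0.1747521318472551)]
```

Call:
{"fn": "jog_arm", "kwargs": {
  "deltas": [
    {"x": -5, "y": 30, "z": 0, "twist": 0, "fingers": 0},
    {"x": -12, "y": 70, "z": 0, "twist": 0, "fingers": 0},
    {"x": -19, "y": 110, "z": 0, "twist": 0, "fingers": 0},
    {"x": -25, "y": 145, "z": 0, "twist": 0, "fingers": 0},
    {"x": -28, "y": 165, "z": 0, "twist": 0, "fingers": 0},
    {"x": -29, "y": 175, "z": 0, "twist": 0, "fingers": 0},
    {"x": -29, "y": 175, "z": 0, "twist": 0, "fingers": 0},
    {"x": -29, "y": 175, "z": 0, "twist": 0, "fingers": 0}
  ]
}}

```text
time: 8.15
ee_pos: [0.465, 0.3307, 0.1613]
tcp_rot: [-66.2, 89.8, -92.3]
wrist_force: [0.2, 0.1, -6.0]
opening: 0.0611
```

```bash
cat > v.py <<'E'
import sys
from h import *
s=bot.get_obs();print(s['ee_pos'],s['opening'],s['wrist_force'],s['time'])
c=viewer.camera('top');d=viewer.camera('side')
a=c['image'][210:330,80:300];b=d['image'][130:270,160:400]
x,y,z=s['ee_pos']
r=lambda i:cv2.resize(i[:,:,::-1],(640,int(640*i.shape[0]/i.shape[1])),interpolation=cv2.INTER_CUBIC)[:300]
cv2.imwrite(f'pics/{sys.argv[1]}.png',np.vstack([r(a),r(b)]))
E
python3 v.py p1
```

```text
[0.46496849 0.33066749 0.16128747] 0.06109829759545639 [ 0.22279712  0.05300403 -5.97465966] 8.15
```

View pics/p1.png

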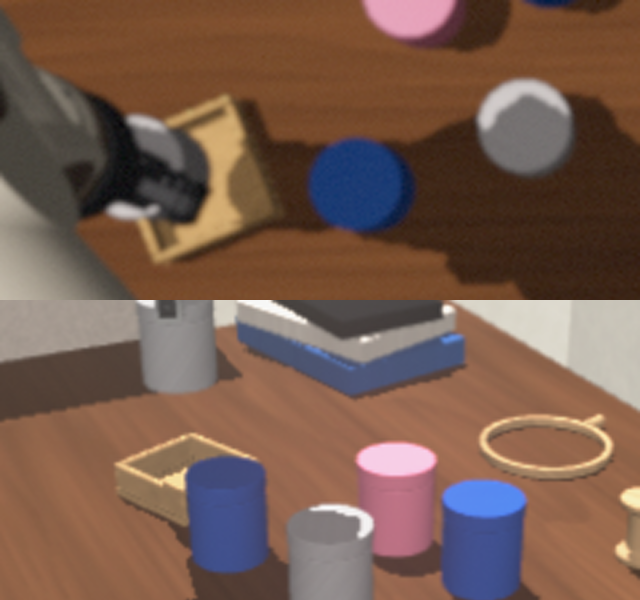

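```bash
python3 - <<'E'
from h import *
d=viewer.camera('side');im=d['image'].copy();a=np.linspace(0,6.283,90)
im=cv2.resize(im,None,fx=4,fy=4,interpolation=cv2.INTER_CUBIC)
def dr(x,y,r,z,col):
    for p in proj(d,np.c_[x+r*np.cos(a),y+r*np.sin(a),a*0+z])*4+1.5: cv2.circle(im,tuple(int(v) for v in p),1,col,-1)
dr(.465,.3307,.032,.109,(255,0,0));dr(.465,.3307,.032,.184,(255,0,0))
dr(.4651,.3311,.040,.031,(255,0,0)); 
cv2.imwrite('pics/p2.png',im[400:900,700:1300,::-1])
E
```

```text
(no output)
```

View pics/p2.png

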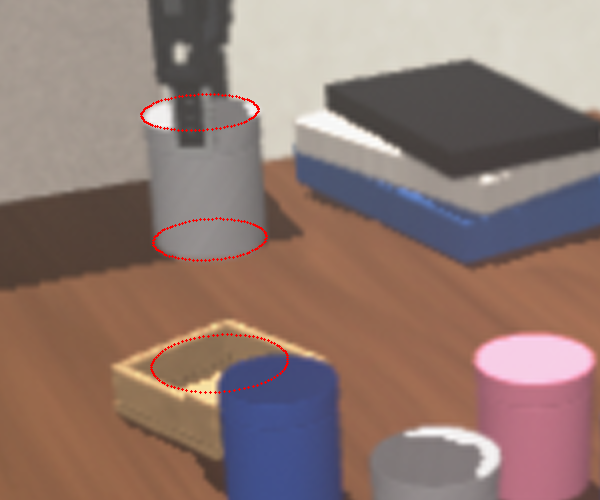

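The side view shows the held tin and the carton lying where predicted, within about 2 mm. I'll lower it.

Call:
{"fn": "jog_arm", "kwargs": {
  "deltas": [
    {"x": 0, "y": 0, "z": -25, "twist": 0, "fingers": 0},
    {"x": 0, "y": 0, "z": -50, "twist": 0, "fingers": 0},
    {"x": 0, "y": 0, "z": -70, "twist": 0, "fingers": 0},
    {"x": 0, "y": 0, "z": -80, "twist": 0, "fingers": 0},
    {"x": 0, "y": 0, "z": -88, "twist": 0, "fingers": 0},
    {"x": 0, "y": 0, "z": -94, "twist": 0, "fingers": 0},
    {"x": 0, "y": 0, "z": -99, "twist": 0, "fingers": 0},
    {"x": 0, "y": 0, "z": -99, "twist": 0, "fingers": 0}
  ]
}}

```text
time: 9.1
ee_pos: [0.4652, 0.3303, 0.0625]
tcp_rot: [-54.5, 89.9, -80.7]
wrist_force: [0.1, -0.5, -5.7]
opening: 0.061
```

Call:
{"fn": "jog_arm", "kwargs": {
  "deltas": [
    {"x": 0, "y": 0, "z": -2, "twist": 0, "fingers": 0},
    {"x": 0, "y": 0, "z": -4, "twist": 0, "fingers": 0},
    {"x": 0, "y": 0, "z": -4, "twist": 0, "fingers": 0}
  ]
}}

```text
time: 9.4
ee_pos: [0.4654, 0.3305, 0.0588]
tcp_rot: [-41.0, 89.9, -67.2]
wrist_force: [-0.7, -0.0, -5.7]
opening: 0.0611
```

Call:
{"fn": "jog_arm", "kwargs": {
  "deltas": [
    {"x": 0, "y": 0, "z": -1, "twist": 0, "fingers": 0},
    {"x": 0, "y": 0, "z": -2, "twist": 0, "fingers": 0},
    {"x": 0, "y": 0, "z": -2, "twist": 0, "fingers": 0}
  ]
}}

```text
time: 9.7
ee_pos: [0.4655, 0.3304, 0.0586]
tcp_rot: [-10.3, 89.9, -36.4]
wrist_force: [-5.6, -4.1, 8.1]
opening: 0.0609
```

It has touched the floor. I'll release, hold still briefly, then retreat.

Call:
{"fn": "jog_arm", "kwargs": {
  "deltas": [
    {"x": 0, "y": 0, "z": 1, "twist": 0, "fingers": 1},
    {"x": 0, "y": 0, "z": 1, "twist": 0, "fingers": 1},
    {"x": 0, "y": 0, "z": 1, "twist": 0, "fingers": 1},
    {"x": 0, "y": 0, "z": 1, "twist": 0, "fingers": 1},
    {"x": 0, "y": 0, "z": 1, "twist": 0, "fingers": 1},
    {"x": 0, "y": 0, "z": 15, "twist": 0, "fingers": 1},
    {"x": 0, "y": 0, "z": 40, "twist": 0, "fingers": 1},
    {"x": 0, "y": 0, "z": 80, "twist": 0, "fingers": 1},
    {"x": 0, "y": 0, "z": 110, "twist": 0, "fingers": 1},
    {"x": 0, "y": 0, "z": 110, "twist": 0, "fingers": 1}
  ],
  "grip_force": 50
}}

```text
time: 10.7
ee_pos: [0.467, 0.3315, 0.1746]
tcp_rot: [47.1, 89.5, 20.9]
wrist_force: [0.9, 0.6, 0.2]
opening: 0.0854
```

```bash
python3 - <<'E'
from w import *
s,c,W=wpose();print(s['ee_pos'],s['q'].round(1),s['time'])
im=c['image'].copy();a=np.linspace(0,6.283,120)
for x,y,r,z in((.4651,.3311,.032,.081),):
    for p in proj(c,np.c_[x+r*np.cos(a),y+r*np.sin(a),a*0+z],W): cv2.circle(im,tuple(int(v) for v in p),1,(255,0,0),-1)
t=np.radians(22.7)
print(proj(c,[[.4651,.3311,.081]],W))
sq=np.array([[1,1],[1,-1],[-1,-1],[-1,1]])*.046@np.array([[np.cos(t),np.sin(t)],[-np.sin(t),np.cos(t)]])+[.4651,.3311]
for p in proj(c,np.c_[sq,[.031]*4],W): cv2.circle(im,tuple(int(v) for v in p),4,(0,255,0),-1)
cv2.imwrite('pics/w3.png',im[:,:,::-1])
E
```

```text
[0.46699428 0.33148543 0.17464016] [35.4  6.8  6.3 89.  -0.1 61.6] 10.7
[[314.07213367 235.6400373 ]]
```

View pics/w3.png

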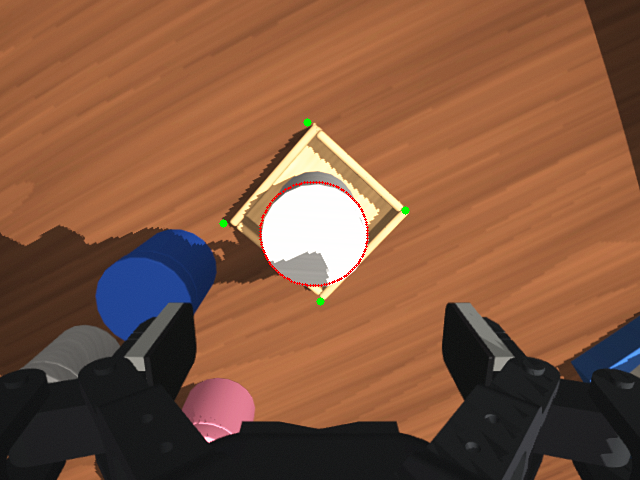

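The heavy tin's lid is at about (314,234), against a predicted (314,235.6). It is upright in the carton, centred within about 2 mm. Now I'll go back to the light tin g1.

Call:
{"fn": "jog_arm", "kwargs": {
  "deltas": [
    {"x": 30, "y": -240, "z": 0, "twist": 0, "fingers": 1},
    {"x": 30, "y": -240, "z": 0, "twist": 0, "fingers": 1},
    {"x": 30, "y": -240, "z": 0, "twist": 0, "fingers": 1},
    {"x": 30, "y": -240, "z": 0, "twist": 0, "fingers": 1},
    {"x": 30, "y": -240, "z": -25, "twist": 0, "fingers": 1},
    {"x": 30, "y": -240, "z": -25, "twist": 0, "fingers": 1},
    {"x": 30, "y": -240, "z": -25, "twist": 0, "fingers": 1},
    {"x": 30, "y": -240, "z": -25, "twist": 0, "fingers": 1}
  ]
}}

```text
time: 11.55
ee_pos: [0.4964, 0.0917, 0.1471]
tcp_rot: [41.7, 89.6, 15.6]
wrist_force: [1.0, 0.7, 0.2]
opening: 0.0851
```

```bash
python3 - <<'E'
from w import *
s,c,W=wpose();print(s['ee_pos'],s['time'],s['wrist_force'])
im=c['image'].astype(int);m=((im.min(2)>125)&(im.max(2)-im.min(2)<25)).astype(np.uint8)
n,l,st,ct=cv2.connectedComponentsWithStats(m)
u,v=proj(c,[[.4968,.0915,.075]],W)[0].astype(int);k=l[v,u];mm=(l==k).astype(np.uint8);print(u,v,st[k])
# lid centre, using the wrist circle edges
cn=max(cv2.findContours(mm,0,1)[0],key=len);(cx,cy),r=cv2.minEnclosingCircle(cn);print(cx,cy,r,unproj(c,[[cx,cy]],.075,W))
o=c['image'].copy();cv2.circle(o,(int(cx),int(cy)),int(r),(255,0,0),1);cv2.imwrite('pics/w4.png',o[:,:,::-1])
E
```

```text
[0.49644863 0.09171475 0.14709256] 11.55 [1.0115272  0.7420112  0.18736866]
316 249 [  260   176   117   125 10518]
318.0406494140625 237.64744567871094 62.71224594116211 [[0.49107471 0.09532963 0.075     ]]
```

View pics/w4.png

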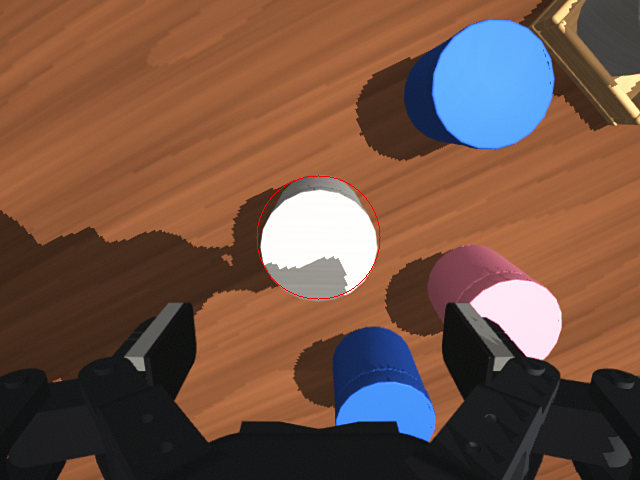

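The red circle took in some of the tin's side. The lid itself is centred at about (319,245), which puts the tin near (0.4955, 0.094). I'll correct by (-1, +2) mm and grip.

Call:
{"fn": "jog_arm", "kwargs": {
  "deltas": [
    {"x": -1, "y": 2, "z": -25, "twist": 0, "fingers": 1},
    {"x": -1, "y": 2, "z": -55, "twist": 0, "fingers": 1},
    {"x": -1, "y": 2, "z": -80, "twist": 0, "fingers": 1},
    {"x": -1, "y": 2, "z": -95, "twist": 0, "fingers": 1},
    {"x": -1, "y": 2, "z": -95, "twist": 0, "fingers": 1},
    {"x": -1, "y": 2, "z": -95, "twist": 0, "fingers": 0},
    {"x": -1, "y": 2, "z": -95, "twist": 0, "fingers": 0},
    {"x": -1, "y": 2, "z": -95, "twist": 0, "fingers": 0},
    {"x": -1, "y": 2, "z": -95, "twist": 0, "fingers": 0},
    {"x": -1, "y": 2, "z": -95, "twist": 0, "fingers": 0}
  ],
  "grip_force": 50
}}

```text
time: 12.6
ee_pos: [0.4967, 0.0944, 0.0544]
tcp_rot: [41.0, 89.4, 14.9]
wrist_force: [-1.0, 0.9, 6.6]
opening: 0.0619
```

Call:
{"fn": "jog_arm", "kwargs": {
  "deltas": [
    {"x": 0, "y": 0, "z": 20, "twist": 0, "fingers": 0},
    {"x": 0, "y": 0, "z": 50, "twist": 0, "fingers": 0},
    {"x": 0, "y": 0, "z": 90, "twist": 0, "fingers": 0},
    {"x": 0, "y": 0, "z": 130, "twist": 0, "fingers": 0},
    {"x": 0, "y": 0, "z": 140, "twist": 0, "fingers": 0},
    {"x": -4, "y": 30, "z": 140, "twist": 0, "fingers": 0},
    {"x": -9, "y": 70, "z": 140, "twist": 0, "fingers": 0},
    {"x": -14, "y": 110, "z": 140, "twist": 0, "fingers": 0},
    {"x": -19, "y": 150, "z": 140, "twist": 0, "fingers": 0},
    {"x": -24, "y": 180, "z": 140, "twist": 0, "fingers": 0}
  ]
}}

```text
time: 13.6
ee_pos: [0.4722, 0.2765, 0.1941]
tcp_rot: [42.6, 89.4, 16.6]
wrist_force: [0.3, -0.2, -1.4]
opening: 0.0619
```

```bash
python3 - <<'E'
from h import *
s=bot.get_obs();print(s['ee_pos'],s['opening'],s['wrist_force'],[.4653-s['ee_pos'][0],.3306-s['ee_pos'][1]])
E
```

```text
[0.47222855 0.27649248 0.19408654] 0.061909492400835174 [ 0.26850686 -0.17868507 -1.36527853] [np.float64(-0.0069285547361820354), np.float64(0.05410751570014155)]
```

Call:
{"fn": "jog_arm", "kwargs": {
  "deltas": [
    {"x": -4, "y": 25, "z": 0, "twist": 0, "fingers": 0},
    {"x": -6, "y": 45, "z": 0, "twist": 0, "fingers": 0},
    {"x": -7, "y": 54, "z": 0, "twist": 0, "fingers": 0},
    {"x": -7, "y": 54, "z": 0, "twist": 0, "fingers": 0},
    {"x": -7, "y": 54, "z": -20, "twist": 0, "fingers": 0},
    {"x": -7, "y": 54, "z": -38, "twist": 0, "fingers": 0},
    {"x": -7, "y": 54, "z": -46, "twist": 0, "fingers": 0},
    {"x": -7, "y": 54, "z": -50, "twist": 0, "fingers": 0},
    {"x": -7, "y": 54, "z": -50, "twist": 0, "fingers": 0}
  ]
}}

```text
time: 14.5
ee_pos: [0.4654, 0.3299, 0.1442]
tcp_rot: [42.0, 89.4, 16.0]
wrist_force: [-0.4, -0.5, -1.7]
opening: 0.0618
```

```bash
python3 - <<'E'
from h import *
s=bot.get_obs();print(s['ee_pos'],s['wrist_force'])
d=viewer.camera('side');im=d['image'].copy()
cv2.imwrite('pics/p3.png',cv2.resize(im[90:240,170:350,::-1],None,fx=4,fy=4,interpolation=cv2.INTER_CUBIC))
E
```

```text
[0.46536337 0.32993901 0.14421523] [-0.37123025 -0.49845867 -1.74245683]
```

View pics/p3.png

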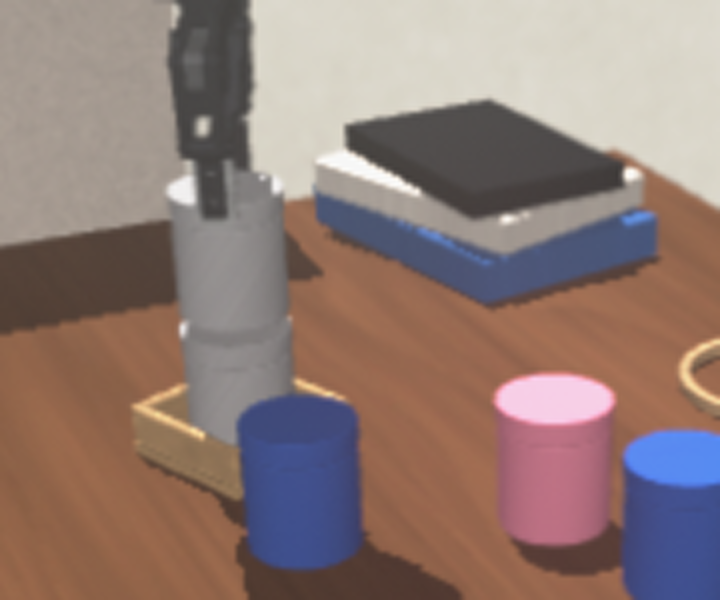

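The side view shows the upper tin (bottom edges at columns 178–288) lined up with the lower lid (181–291) to within 1–2 mm. I'll lower it gently.

Call:
{"fn": "jog_arm", "kwargs": {
  "deltas": [
    {"x": 0, "y": 0, "z": -4, "twist": 0, "fingers": 0},
    {"x": 0, "y": 0, "z": -7, "twist": 0, "fingers": 0},
    {"x": 0, "y": 0, "z": -8, "twist": 0, "fingers": 0},
    {"x": 0, "y": 0, "z": -8, "twist": 0, "fingers": 0}
  ]
}}

```text
time: 14.95
ee_pos: [0.4654, 0.3302, 0.1366]
tcp_rot: [43.1, 89.4, 17.0]
wrist_force: [-0.5, 0.4, -1.4]
opening: 0.0617
```

Call:
{"fn": "jog_arm", "kwargs": {
  "deltas": [
    {"x": 0, "y": 0, "z": -1, "twist": 0, "fingers": 0},
    {"x": 0, "y": 0, "z": -1, "twist": 0, "fingers": 0}
  ]
}}

```text
time: 15.15
ee_pos: [0.4654, 0.3302, 0.1355]
tcp_rot: [42.8, 89.4, 16.8]
wrist_force: [-0.1, -0.4, -1.6]
opening: 0.0616
```

Call:
{"fn": "jog_arm", "kwargs": {
  "deltas": [
    {"x": 0, "y": 0, "z": -1, "twist": 0, "fingers": 0},
    {"x": 0, "y": 0, "z": -1, "twist": 0, "fingers": 0}
  ]
}}

```text
time: 15.35
ee_pos: [0.4655, 0.3302, 0.1354]
tcp_rot: [43.4, 89.4, 17.4]
wrist_force: [-1.6, -0.6, 4.9]
opening: 0.0617
```

Contact made. Releasing.

Call:
{"fn": "jog_arm", "kwargs": {
  "deltas": [
    {"x": 0, "y": 0, "z": 0, "twist": 0, "fingers": 1},
    {"x": 0, "y": 0, "z": 0, "twist": 0, "fingers": 1},
    {"x": 0, "y": 0, "z": 0, "twist": 0, "fingers": 1},
    {"x": 0, "y": 0, "z": 0, "twist": 0, "fingers": 1},
    {"x": 0, "y": 0, "z": 0, "twist": 0, "fingers": 1},
    {"x": 0, "y": 0, "z": 15, "twist": 0, "fingers": 1},
    {"x": 0, "y": 0, "z": 40, "twist": 0, "fingers": 1},
    {"x": 0, "y": 0, "z": 80, "twist": 0, "fingers": 1},
    {"x": 0, "y": 0, "z": 110, "twist": 0, "fingers": 1},
    {"x": 0, "y": 0, "z": 110, "twist": 0, "fingers": 1}
  ]
}}

```text
time: 16.35
ee_pos: [0.4665, 0.331, 0.2513]
tcp_rot: [50.8, 88.9, 24.8]
wrist_force: [0.4, -0.5, 0.9]
opening: 0.0852
```

```bash
python3 - <<'E'
from w import *
s,c,W=wpose();print(s['ee_pos'],s['wrist_force'],s['time'])
im=c['image'].copy();a=np.linspace(0,6.283,160)
x,y=.4652,.3308
for p in proj(c,np.c_[x+.032*np.cos(a),y+.032*np.sin(a),a*0+.156],W): cv2.circle(im,tuple(int(v) for v in p),1,(255,0,0),-1)
cv2.imwrite('pics/w5.png',cv2.resize(im,(400,300))[:,:,::-1])
d=viewer.camera('side')['image']
cv2.imwrite('pics/f.png',np.hstack([cv2.resize(im,(400,300)),cv2.resize(d,(400,300))])[:,:,::-1])
cv2.imwrite('pics/g.png',cv2.resize(d[90:240,170:350,::-1],None,fx=4,fy=4,interpolation=cv2.INTER_CUBIC))
E
```

```text
[0.46654055 0.3309717  0.25133758] [ 0.39144571 -0.5412166   0.86609911] 16.35
```

View pics/f.png

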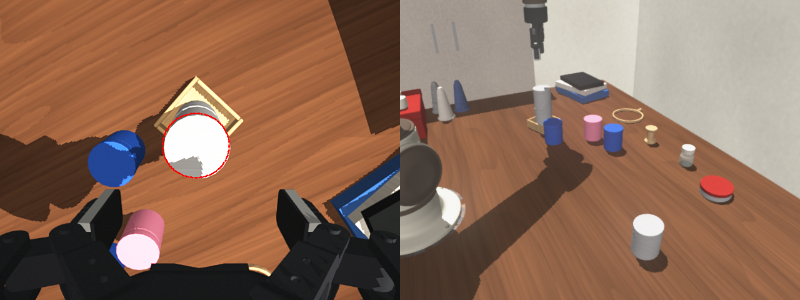

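View pics/g.png

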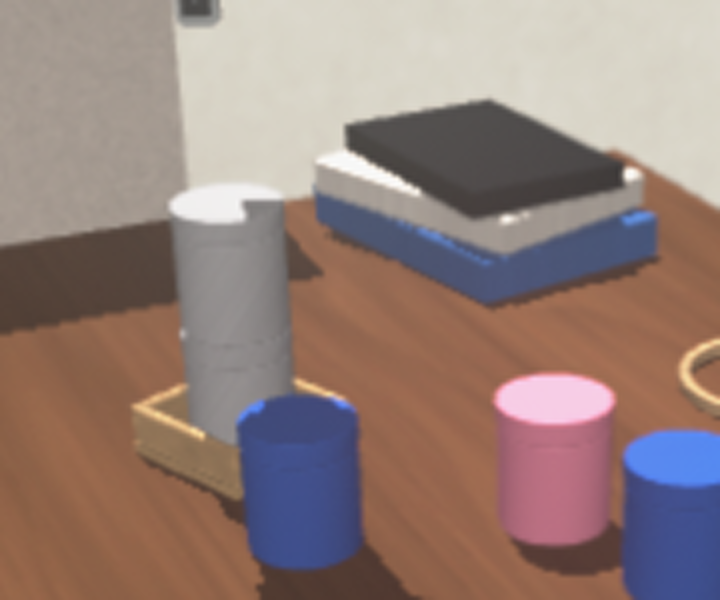

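The stack is straight (lid at half-scale (197,145), on the predicted circle). The gripper is clear, and the third tin still stands on the table at half-scale (247,237) in the side view. I'm handing in.

```bash
python3 -c "
from h import *
print(ticket.job_done())"
```

```text
the job is handed in; nothing more can be done
None
```

The heavy tin is on the carton floor with a light tin on its lid, and the third tin is still standing on the table. I handed the job in; the last robot time I read before that was 16.35 s. It gave no verdict.

- **Weights:** I lifted two of the three tins. The one nearest the carton read -1.5 N (light), and the middle one read about -6.2 N (heavy, about 0.63 kg). I didn't lift the third; with only one heavy tin, it has to be light. It stayed where it was, about 0.67 m from the carton.
- **Last checks:** After each release, the wrist view showed the tin's lid within about 2 mm of where I predicted it. The side view showed the stack upright, the third tin standing, and the gripper clear of everything. The blue and pink tins weren't touched.
- **What disagreed:**
  - An automatic outline of one lid also took in the tin's side and was about 4 mm off, so I read the lid centre by eye.
  - The side camera's projections were about 2 mm off at the tins' bases.
  - My first move call was refused for its format before anything moved.

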